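Start the side-stand test, flip the stand down and hold the frame upright

TASK

Start the side-stand tester: twist the black selector on the control box clockwise to its stop and let it spring back. Then push the folded side stand of the frame stub down over centre until it snaps onto its stop, take the frame by its top tube, bring it off its rest to upright and keep holding it there still; the job ends while you hold it. Never let the frame go over to the stand's side, and leave everything else on the bench where it is.

Things in the scene. Friction and masses are not known exactly. Their poses are not given: they have to be found in the camera images.
- selector_grip (a point): Middle of the bar of the selector, a black rotary switch on top of the control box: an upright bar 42 mm long, 13 mm wide and 30 mm high on a 42 mm disc. The point lies on the turning axis, 7 mm below the top of the bar, 23 mm above the disc and 36 mm above the lid of the box. Its x axis runs along the bar (it turns with it), z is up. Two low buttons (7 mm high) sit 75 mm away.
- selector (a joint): Turn of the selector in rad: 0 at rest, growing clockwise as seen from above, hard stop at 0.90. A spring drives it back to 0 (0.04 N m at rest, 0.15 N m at the stop); it returns by itself when let go.
- control_box: Grey enclosure of the tester's controls, 150 x 100 mm, lid 64 mm above the table, fixed. Origin: centre of its underside. The selector sits on its lid 30 mm from the centre towards the box's -x.
- tester: The tester: green base plate 340 (x) x 220 (y) mm, 16 mm thick, fixed, with two green stocks up to 89 mm high, 128 mm either side of the centre along x, carrying a shaft along x. A hub on the shaft carries the frame stub above it. Origin: centre of the underside of the plate; z up; the side stand is on the +y side.
- tilt_axis (a point): Point on the shaft about which hub, frame stub and stand tilt together, at the middle of the tester, 65 mm above the table. The tilt axis is its x axis (level, the tester's x).
- tilt (a joint): Tilt of the frame stub about the shaft in rad: 0 upright, positive when it leans to the tester's -y side, away from the stand. It starts leaning at 0.26 on a stop screw; the other stop is at -0.17, over on the stand's side. It turns freely and falls to one side or the other unless held (2 to 3 kg, centre 108 mm above the shaft); 1 to 3 N sideways on the top tube lifts it off the rest.
- frame_stub: Piece of a motorcycle frame in dark steel tube: a lower rail 250 mm long and a level top tube above it, both along x, joined by two struts. Origin: on the tilt axis (at point tilt_axis), z runs up through the middle of both tubes, x along them. Lower rail at 135 mm, top tube at 230 mm from the origin.
- top_tube (a point): Middle of the top tube of the frame stub, on its centre line, 230 mm from the tilt axis (295 mm above the table when upright). The tube is round, 28 mm across, 230 mm long along its x axis, free for 60 mm either side of this point, nothing above it.
- stand_pivot (a point): Point on the hinge axis of the side stand, beside the lower rail, level with the tang across the frame: 62 mm along x, 76 mm along y and 135 mm along z in frame_stub. The hinge axis is the frame's y axis.
- stand (a joint): Swing of the side stand in rad: 0 folded (pointing along the frame's -x), growing as it swings down (the tip goes down and then forward to +x), 1.57 straight down, stop at 1.745. An over-centre spring holds it at either end: it resists with about 0.35 N m (3 N on the tang) at the start, falling to nothing near 0.65; beyond that it snaps onto the stop by itself.
- tang (a point): Middle of the tang, a round steel peg 12 mm across that sticks out sideways from the stand leg: 125 mm from the hinge axis, along the frame's y, free from 20 mm inboard to 30 mm outboard of this point, nothing above it. The leg (15 mm round) is 171 mm long. Moves with the stand. About 200 mm above the table when folded. Under 8 N straight down here the frame keeps to its rest.
- gear_shaft: Gearbox shaft with gears standing on end, 64 mm across, 150 mm high, loose bystander. Origin: centre of the underside.
- parts_tray: Black divided tray of bushes, 150 x 110 x 35 mm, loose bystander. Origin: centre of the underside.
- bearing: Ball bearing lying flat, 52 mm across, 15 mm high, loose bystander. Origin: centre of the underside.
- clutch_drum: Aluminium clutch drum, 104 mm across, 34 mm high, loose bystander. Origin: centre of the underside.
- indicator: Dial indicator on a magnetic stand, 220 mm high, the dial 75 mm out along its -x, loose bystander. Origin: centre of the underside of its foot.
- wrench: Steel spanner 170 mm long lying on the table, loose bystander. Its x axis runs along it.
- spacer: Steel spacer ring, 34 mm across, 22 mm high, standing on the base plate of the tester at its -x, -y corner, loose bystander. Origin: centre of the underside.
- oil_bottle: White bottle, 54 mm across, 135 mm high, loose bystander. Origin: centre of the underside.
Things that resemble listed ones, but are neither listed nor needed, are in the scene too. Several things look just like the control_box: the one meant starts nearest to the robot's base.

How it is judged:
By the outcome, as a careful person would: the job done as asked, in the order asked, and still so for the second after the job is handed in, while the arm keeps its last pose, push and grip.
It also fails if it takes over 72 s, if anything falls off the work surface, if the arm or the gripper's body presses on something with over 40 N, if the wrist force passes 120 N, or if a joint passes its speed limit or range.

ROBOT

A 7-joint arm with a two-finger parallel gripper is mounted at the origin on the work surface. World frame = base frame: x ahead of the robot, y to its left, z up, the work surface at z = 0. Lengths are in m, angles in degrees, forces in N, time in s.
With the tool pointing down it reaches from about 0.35 to 0.9 m from the base axis. Payload 7.2 kg.
Tool frame: the origin (TCP) lies at the very end of the fingers, on their centre line; the grasp point (between the pads) lies 19 mm behind it; z points along the fingers, y is the direction in which the jaws open and shut (so a half turn about z gives the same grasp; the last joint's range is limited). The gripper opens to 85 mm and grips with 20 to 120 N. Pads are 22 mm wide; open, the fingers measure 114 mm over their backs; the gripper's body (76 mm by 85 mm) begins 54 mm behind the grasp point. The pads swing forward as they close: fully open they stand 13 mm farther back than shut.
Start: joints at [70.921, 23.554, -0.728, 91.456, 0.321, 64.991, -4.71], TCP at [0.164, -0.603, 0.231] pointing down, gripper open.
Joint ranges: [-169.25, 169.25], [-16.82, 113.86], [-84.01, 82.57], [7.8, 145.47], [-59.2, 239.2], [7.22, 106.19], [-163.78, 163.78]. Speed limits (degrees/s): [136.94, 136.94, 172.46, 172.46, 180, 180, 180].

INTERFACE

Orientations are given as a 3x3 rotation matrix whose columns are the frame's x, y, z axes.
In Python, from bench import robot gives the robot as it stands.
- The arm moves only by the tool arm_command, never from a script. Its argument "increments" is text: rows parted by semicolons, each of 7 numbers parted by spaces: the shift along the world's x, y, z in mm, then the turn, a rotation vector about the world's x, y, z in degrees, then the finger opening in mm, from 0 to 85.4. A call has 1 to 5 rows; each row is the pose to reach, as a shift and turn from the pose measured when the call began; what a row does not reach only later rows make up. A row lasts 1/12 s, in which the tool goes at most 41.7 mm and 7.16 degrees, less where a joint would pass 70% of its speed; a pose out of reach is approached as far as the arm can. A call with a gripper value outside its range is refused whole. The fingers move at their own pace and stop on an object; the grip force is fixed at half the most. Time passes only in rows, so rows that repeat a pose let the fingers close. It gives the time, the measured TCP pose, the force and the opening at its end, in the units of the state.
- robot.read_state(): the state, without advancing time (a new reading comes with each control period).
- robot.read_camera(name): name is "side" or "top" or "wrist"; returns a dict with "frame" (480x640x3 uint8, blue, green, red), "fovy" (degrees; the focal length in pixels is half the picture's height over the tangent of half this angle, whatever the lens; pixels are square), "cx", "cy" (the principal point, pixels), "R" (3x3) and "t" (3): a world point X has camera coordinates R X + t. Camera axes: x right, y down, z forward; pixel columns grow to the right and rows downward; lengths in m; the calibration is good to about 2 mm. A picture is of the moment at which its call begins. There is no depth.
- robot.sign_off(): hands the job in, once; it reports no verdict.
The state is a dict: "time": time; "joints": joint angles; "joint_vel": joint speeds; "joint_efforts": joint torques, N m; "ee_pos": TCP position; "orientation": TCP orientation; "wrist_force": force on the tool from outside, world axes, zero at the start; "wrist_torque": the same for the moment, N m; "grip_width": finger opening in m.
Only numpy, scipy, OpenCV 4.12 (cv2) and the standard library are available. Lean on these libraries where they do the work, as an engineer would, in place of code of your own. Each camera call takes 0.05 s, during which the arm holds its last target.

## Working session

There is one attempt and no reset: what is moved stays moved. The work goes in short steps, Python scripts to look and compute and a tool call to move; the robot and the scene stay as the last step left them, time stands still between calls to the robot, and variables do not carry over. Pictures are saved under pics/ and viewed, and the job is handed in when it is done.

Besides the shell and the picture viewer there is one more tool, called after "Call:" by a JSON object that holds its "fn" and its "kwargs". arm_command: Moves the arm, as the interface text tells. Its arguments: {"type":"object","properties":{"increments":{"type":"string"}},"required":["increments"]}

```bash
mkdir -p pics; ls; cat > h.py <<'E'
import numpy as np, cv2, json
from bench import robot
def cam(n,save=None):
    c=robot.read_camera(n)
    if save: cv2.imwrite('pics/'+save+'.png',c['frame']); np.savez('pics/'+save+'.npz',**{k:np.array(v) for k,v in c.items()})
    return c
def load(s): 
    d=np.load('pics/'+s+'.npz'); return {k:d[k] for k in d}
def K(c): return 240/np.tan(np.radians(float(c['fovy']))/2)
def ray(c,u,v):
    R=np.array(c['R']);t=np.array(c['t']);f=K(c)
    d=R.T@np.array([(u-c['cx'])/f,(v-c['cy'])/f,1.]); return -R.T@t,d/np.linalg.norm(d)
def plane(c,u,v,z):
    o,d=ray(c,u,v); return o+d*(z-o[2])/d[2]
def tri(c1,p1,c2,p2):
    o1,d1=ray(c1,*p1);o2,d2=ray(c2,*p2)
    A=np.array([d1,-d2]).T; s=np.linalg.lstsq(A,o2-o1,rcond=None)[0]
    a=o1+d1*s[0];b=o2+d2*s[1]; return (a+b)/2,np.linalg.norm(a-b)
def proj(c,X):
    p=np.array(c['R'])@np.array(X)+np.array(c['t']); return p[0]/p[2]*K(c)+c['cx'],p[1]/p[2]*K(c)+c['cy']
E
python3 - <<'E'
from h import *
for n in ['side','top','wrist']:
    c=cam(n,n+'0'); o,d=ray(c,320,240); print(n,c['fovy'],c['cx'],c['cy'],o.round(3),d.round(3), np.array(c['R']).round(3).tolist())
s=robot.read_state(); print(s)
E
```

```text
pics
side 57.206603727697086 310.0893118219437 236.1410289927089 [0.301 0.836 0.881] [ 0.19  -0.726 -0.66 ] [[-0.962, -0.272, -0.012], [-0.169, 0.632, -0.757], [0.214, -0.726, -0.654]]
top 54.680187509010864 315.48087352835216 236.21807260614398 [0.341 0.076 1.325] [ 0.144 -0.012 -0.989] [[-0.021, -1.0, -0.001], [-0.988, 0.02, -0.152], [0.152, -0.003, -0.988]]
wrist 60.29354322065511 319.75863507929625 237.7478080890987 [ 0.241 -0.583  0.373] [-0.304 -0.082 -0.949] [[0.262, -0.965, -0.001], [-0.918, -0.249, 0.31], [-0.299, -0.08, -0.951]]
{'time': 0.15, 'joints': array([70.92035287, 23.59107253, -0.72588993, 91.49216534,  0.31962354,
       64.99113816, -4.7111146 ]), 'joint_vel': array([ 0.01756233, -0.15701978, -0.07065294, -0.08104625, -0.06976539,
        0.06135413, -0.04997268]), 'joint_efforts': array([ 2.08655343e-03, -6.01038265e+01,  6.83162659e-01, -2.99646378e+01,
        1.39210612e-02,  7.98135210e-03, -3.66979884e-05]), 'ee_pos': array([ 0.16342516, -0.60286221,  0.23063547]), 'orientation': array([[ 9.65157038e-01,  2.61671017e-01, -4.12734947e-04],
       [ 2.61671329e-01, -9.65156304e-01,  1.19342572e-03],
       [-8.60688140e-05, -1.25984413e-03, -9.99999203e-01]]), 'wrist_force': array([-0.05333012, -0.2119274 , -0.30023042]), 'wrist_torque': array([0.0035561 , 0.03669608, 0.02153532]), 'grip_width': 0.08518166691267016}
```

View pics/side0.png

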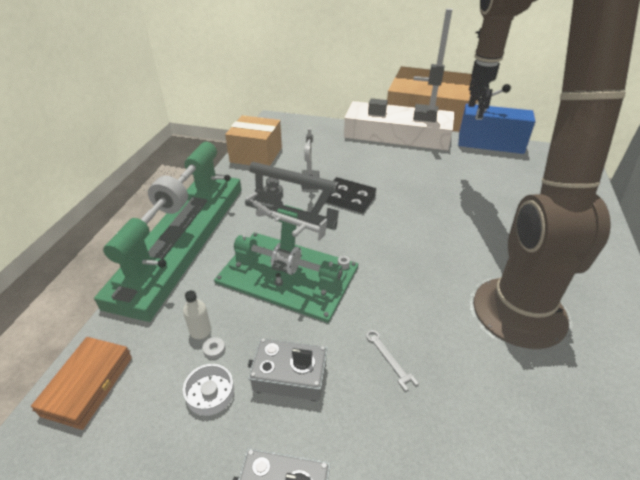

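View pics/top0.png

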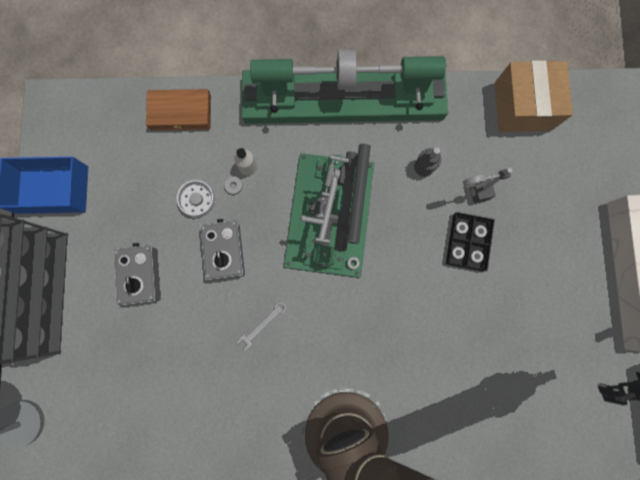

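View pics/wrist0.png

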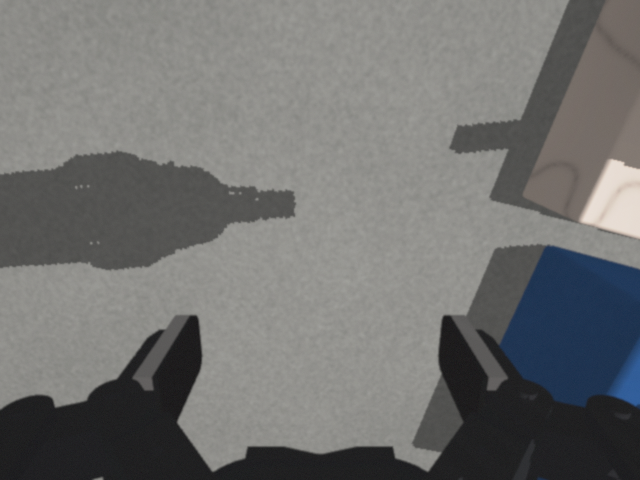

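Candidate control boxes in the top view are A at (222,250) and B at (135,275). The frame stub is at (340,200). The green lathe at (345,90) is a decoy. I'll crop in close and measure.

```bash
python3 - <<'E'
from h import *
c=load('top0');s=load('side0')
for n,p in dict(A=(222,250),B=(135,275),base=(345,435)).items(): 
    P=plane(c,*p,.064); print(n,P.round(3),np.hypot(P[0],P[1]))
a=c['frame'][210:290,110:250]; cv2.imwrite('pics/c1.png',cv2.resize(a,None,fx=5.5,fy=5.5,interpolation=2))
a=c['frame'][135:285,270:390]; cv2.imwrite('pics/c2.png',cv2.resize(a,None,fx=4,fy=4,interpolation=2))
a=s['frame'][330:410,240:340]; cv2.imwrite('pics/c3.png',cv2.resize(a,None,fx=7,fy=7,interpolation=2))
a=s['frame'][150:320,210:370]; cv2.imwrite('pics/c4.png',cv2.resize(a,None,fx=3.5,fy=3.5,interpolation=2))
E
```

```text
A [0.502 0.329 0.064] 0.6007181058018068
B [0.439 0.565 0.064] 0.7152971265345018
base [0.015 0.007 0.064] 0.016879053974415317
```

View pics/c1.png

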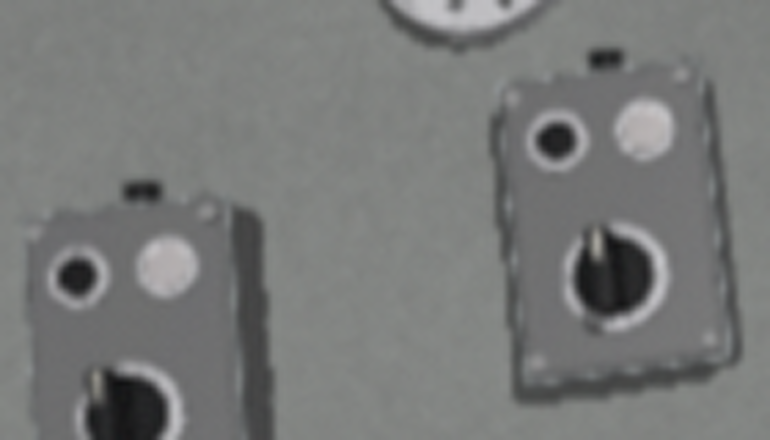

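View pics/c2.png

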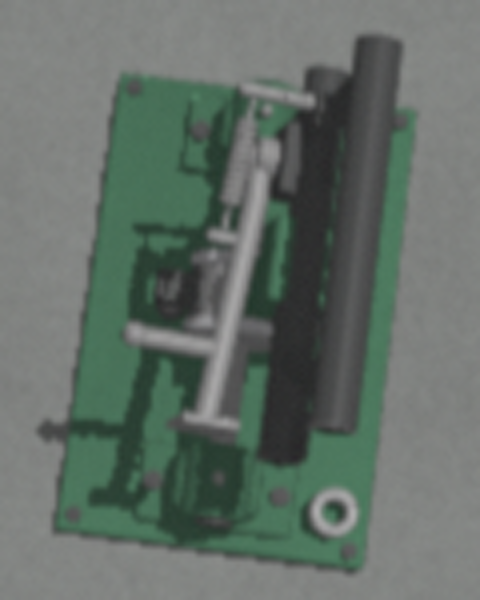

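View pics/c3.png

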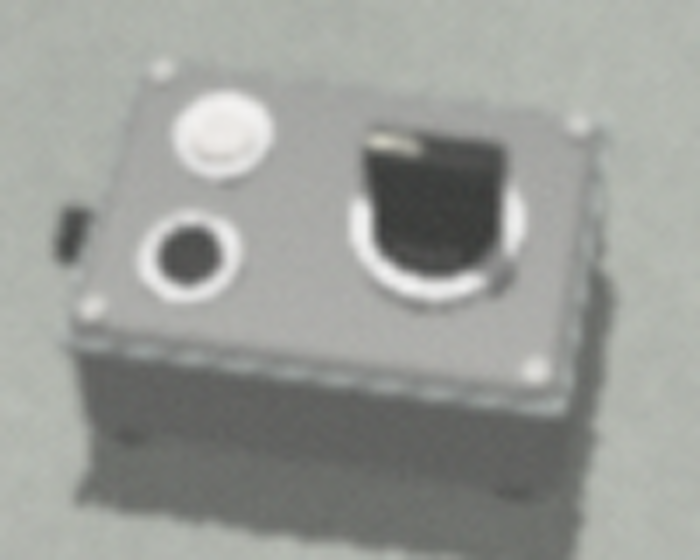

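View pics/c4.png

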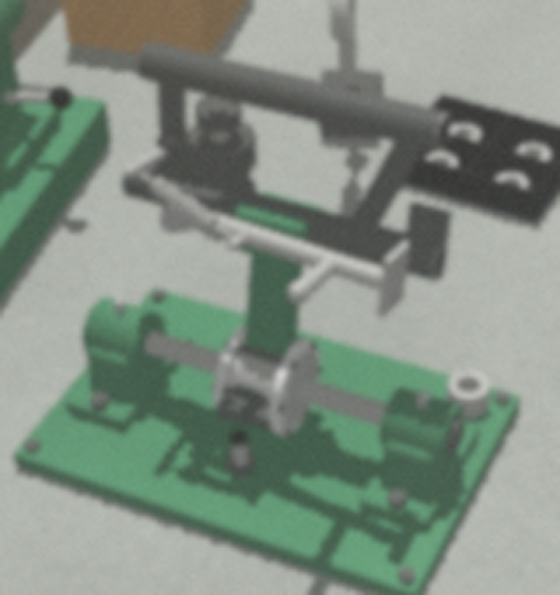

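```bash
cat > est.py <<'E'
from h import *
def est(c,s,cor):
    P=[plane(c,u,v,.016)[:2] for u,v in cor] # TL TR BR BL
    P=np.array(P); print('edges',[np.linalg.norm(P[i]-P[(i+1)%4]).round(4) for i in range(4)])
    ctr=P.mean(0); dx=(P[0]+P[1]-P[2]-P[3]); yaw=np.arctan2(dx[1],dx[0]); return ctr,yaw
def model(ctr,yaw,tilt=.26):
    X=np.array([np.cos(yaw),np.sin(yaw),0]);Y=np.array([-np.sin(yaw),np.cos(yaw),0]);Z=np.array([0,0,1.])
    o=np.array([*ctr,.065]); fz=np.cos(tilt)*Z-np.sin(tilt)*Y; fy=np.cos(tilt)*Y+np.sin(tilt)*Z
    return o,X,fy,fz
E
python3 - <<'E'
from est import *
c=load('top0');s=load('side0')
# green plate mask corners by minAreaRect
hsv=cv2.cvtColor(c['frame'],cv2.COLOR_BGR2HSV)
m=((hsv[...,0]>60)&(hsv[...,0]<85)&(hsv[...,1]>70)).astype(np.uint8); m[:140]=0
pts=cv2.findNonZero(m); hull=cv2.convexHull(pts); r=cv2.minAreaRect(hull); print(r, cv2.boxPoints(r))
print(cv2.approxPolyDP(hull,4,True)[:,0])
f=lambda u,v:(u/4+270,v/4+135)
cor=[f(122,73),f(415,111),f(361,573),f(53,531)]
ctr,yaw=est(c,s,cor); print(ctr,np.degrees(yaw))
o,X,fy,fz=model(ctr,yaw)
pv=o+62/1e3*X+.076*fy+.135*fz; tg=pv-.125*X; tt=o+.23*fz
for n,p in dict(pivot=pv,tang=tg,tangout=tg+.03*fy,tube=tt,tubep=tt+.115*X,tubem=tt-.115*X).items():
    print(n,p.round(3),np.round(proj(c,p),1),np.round(proj(s,p),1))
g=lambda u,v:(u/3.5+210,v/3.5+150)
for n,a,b in [('tangtip',f(132,333),g(297,288)),('tube+',f(378,42),g(152,57)),('tube-',f(337,420),g(437,122)),('hinge',f(268,148),g(140,177))]:
    print(n,tri(c,a,s,b))
sel=plane(c,222.2,260.4,.077); print('sel',sel, tri(c,(220.5,258),s,(302,351)))
E
```

```text
((329.2227478027344, 214.8297119140625), (76.65496063232422, 114.45376586914062), 7.594642639160156) [[283.66815 266.4891 ]
 [298.7948  153.03932]
 [374.77734 163.17032]
 [359.6507  276.62012]]
[[372 163]
 [359 276]
 [284 266]
 [300 155]]
edges [np.float64(0.2163), np.float64(0.34), np.float64(0.219), np.float64(0.3397)]
[0.60523174 0.03111649] -8.916444446062672
pivot [0.672 0.06  0.215] [319.6 171.9] [253.8 216.3]
tang [0.549 0.079 0.215] [312.8 221.2] [299.8 229.5]
tangout [0.553 0.108 0.223] [300.9 219. ] [294.2 234.4]
tube [ 0.596 -0.027  0.287] [358.6 194.3] [293.1 176.7]
tubep [ 0.71  -0.045  0.287] [364.5 146.6] [252.4 166.7]
tubem [ 0.482 -0.009  0.287] [352.4 243.5] [336.7 187.5]
tangtip (array([0.55424061, 0.10242097, 0.22462275]), np.float64(0.0013307090134472843))
tube+ (array([ 0.70936479, -0.04543279,  0.28910975]), np.float64(0.004651923965289313))
tube- (array([ 0.4889174, -0.0136644,  0.2910587]), np.float64(0.001695674244924834))
hinge (array([0.68143428, 0.02077545, 0.22942924]), np.float64(0.028274931376550214))
sel [0.47236682 0.32600323 0.077     ] (array([0.47473045, 0.32557266, 0.1007462 ]), np.float64(0.003230016903297262))
```

The pose from the plate corners agrees with triangulation: tang tip z .225 against .223, tube ends within about 6 mm. Selector A is at about (.474, .326), 0.60 m from the base, so it is nearer than B at 0.72 m. I'll move there high up.

Call:
{"fn": "arm_command", "kwargs": {"increments": "30 25 35 0 0 7 85;65 50 70 0 0 14 85;100 75 105 0 0 21 85;135 100 130 0 0 28 85;165 123 150 0 0 35 85"}}

```text
time: 0.57
ee_pos: [0.297, -0.5029, 0.358]
orientation: [[0.637, 0.771, -0.001], [0.771, -0.637, -0.0], [-0.001, -0.001, -1.0]]
wrist_force: [1.0, -1.4, 0.2]
grip_width: 0.085
```

Call:
{"fn": "arm_command", "kwargs": {"increments": "25 38 10 0 0 7 85;50 76 20 0 0 14 85;75 114 30 0 0 21 85;100 152 40 0 0 28 85;120 190 50 0 0 35 85"}}

```text
time: 0.98
ee_pos: [0.4065, -0.3308, 0.403]
orientation: [[0.073, 0.997, -0.001], [0.997, -0.073, -0.001], [-0.001, -0.001, -1.0]]
wrist_force: [1.4, -0.4, 0.3]
grip_width: 0.0848
```

Call:
{"fn": "arm_command", "kwargs": {"increments": "6 40 0 0 0 7 85;12 80 0 0 0 14 85;18 120 0 0 0 21 85;24 160 0 0 0 28 85;30 200 0 0 0 35 85"}}

```text
time: 1.4
ee_pos: [0.4362, -0.1289, 0.403]
orientation: [[-0.517, 0.856, -0.0], [0.856, 0.517, -0.001], [-0.001, -0.001, -1.0]]
wrist_force: [0.4, 0.8, 0.8]
grip_width: 0.0848
```

Call:
{"fn": "arm_command", "kwargs": {"increments": "0 40 0 0 0 7 85;0 80 0 0 0 14 85;0 120 0 0 0 21 85;0 160 0 0 0 28 85;0 200 0 0 0 35 85"}}

```text
time: 1.82
ee_pos: [0.4355, 0.073, 0.4031]
orientation: [[-0.917, 0.399, 0.001], [0.399, 0.917, -0.002], [-0.002, -0.002, -1.0]]
wrist_force: [1.3, 0.3, 0.2]
grip_width: 0.085
```

Call:
{"fn": "arm_command", "kwargs": {"increments": "8 40 0 0 0 7 85;16 80 -20 0 0 14 85;24 120 -45 0 0 21 85;32 160 -75 0 0 25 85;39 200 -100 0 0 28 85"}}

```text
time: 2.23
ee_pos: [0.4708, 0.2532, 0.3157]
orientation: [[-0.997, -0.081, 0.002], [-0.081, 0.997, -0.002], [-0.002, -0.002, -1.0]]
wrist_force: [1.3, -0.7, 1.4]
grip_width: 0.085
```

Call:
{"fn": "arm_command", "kwargs": {"increments": "2 42 0 0 0 0 85;2 42 0 0 0 0 85;2 42 0 0 0 0 85;2 42 0 0 0 0 85"}}

```text
time: 2.57
ee_pos: [0.4726, 0.2952, 0.3154]
orientation: [[-0.997, -0.082, 0.002], [-0.082, 0.997, -0.002], [-0.001, -0.002, -1.0]]
wrist_force: [-0.3, -0.4, 0.2]
grip_width: 0.0849
```

```bash
python3 - <<'E'
from h import *
cam('wrist','w1'); print(robot.read_state()['ee_pos'])
E
```

```text
[0.47312882 0.29417375 0.31570441]
```

View pics/w1.png

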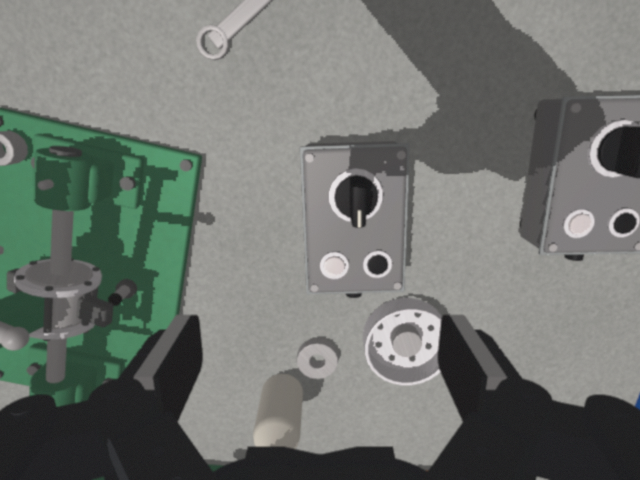

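```bash
python3 - <<'E'
from h import *
c=load('w1')
a=c['frame'][140:300,290:420]; cv2.imwrite('pics/w1c.png',cv2.resize(a,None,fx=4.6,fy=3.7 and 4.6,interpolation=2)[:,:])
E
python3 -c "
import cv2;a=cv2.imread('pics/w1c.png');cv2.imwrite('pics/w1d.png',a[:600])"
```

```text
(no output)
```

View pics/w1d.png

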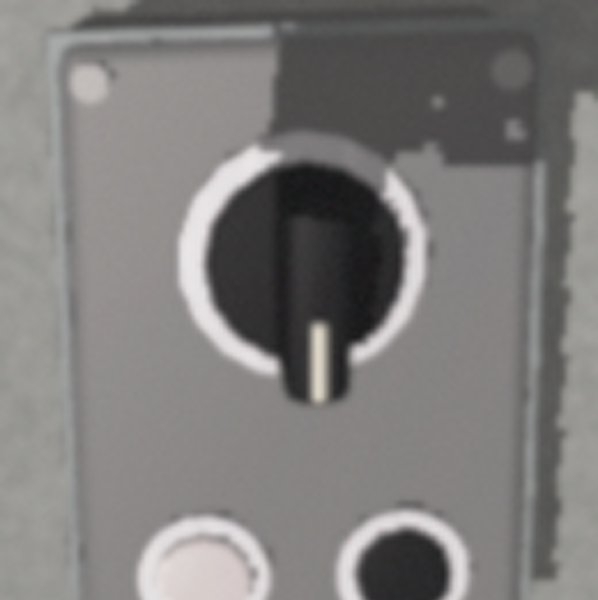

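```bash
python3 - <<'E'
from h import *
c=load('w1'); f=lambda u,v:(u/4.6+290,v/4.6+140)
print('ring',plane(c,*f(303,253),.065)); b=plane(c,*f(319.5,212),.107);a=plane(c,*f(318.5,403),.107)
print('barmid',(a+b)/2,'len',np.linalg.norm(a-b)); d=a-b; print('yaw',np.degrees(np.arctan2(d[1],d[0])))
cs=[plane(c,*f(*p),.064) for p in [(50,32),(548,22)]]; cs+= [plane(c,u,v,.064) for u,v in [(406.5,291),(309,292.5)]]
print(cs); 
for i in range(4): d=cs[i]-cs[(i+1)%4]; print(np.linalg.norm(d),np.degrees(np.arctan2(d[1],d[0])))
print('w',np.linalg.norm(plane(c,*f(288,350),.107)-plane(c,*f(352,350),.107)))
E
```

```text
ring [0.47588091 0.32907544 0.065     ]
barmid [0.47761405 0.32892728 0.107     ] len 0.03714548454189289
yaw 6.132219224277756
[array([0.43491098, 0.27296796, 0.064     ]), array([0.42458971, 0.37344775, 0.064     ]), array([0.57321978, 0.39305289, 0.064     ]), array([0.58346612, 0.29164259, 0.064     ])]
0.10100849688998634 -84.13515520114694
0.14991750479541902 -172.48574410848212
0.10192662792208883 95.76949380884535
0.14972430892691502 7.164975705348076
w 0.012196514055869339
```

Call:
{"fn": "arm_command", "kwargs": {"increments": "2 20 -30 0 0 1.6 85;2 35 -65 0 0 1.6 85;2 35 -105 0 0 1.6 85;2 35 -140 0 0 1.6 85;2 35 -170 0 0 1.6 85"}}

```text
time: 3.03
ee_pos: [0.4759, 0.3264, 0.144]
orientation: [[-0.994, -0.105, 0.003], [-0.105, 0.994, -0.004], [-0.002, -0.004, -1.0]]
wrist_force: [-0.2, 0.2, 0.2]
grip_width: 0.0849
```

Call:
{"fn": "arm_command", "kwargs": {"increments": "0 0 0 0 0 0 85;0 0 0 0 0 0 85;0 0 0 0 0 0 85"}}

```text
time: 3.28
ee_pos: [0.4773, 0.3259, 0.146]
orientation: [[-0.995, -0.103, 0.005], [-0.103, 0.995, -0.003], [-0.005, -0.003, -1.0]]
wrist_force: [-0.1, 0.4, -0.1]
grip_width: 0.0854
```

```bash
python3 - <<'E'
from h import *
c=cam('wrist','w2'); s=robot.read_state(); print(s['ee_pos'],s['orientation'][:,0], s['wrist_force'])
print(proj(c,[.475,.329,.107]))
E
```

```text
[0.47741503 0.32659968 0.1465625 ] [-0.99465871 -0.10305895 -0.00573599] [-0.35084574 -0.08054603  0.53651417]
(np.float64(328.38597507821896), np.float64(272.80918107785504))
```

View pics/w2.png

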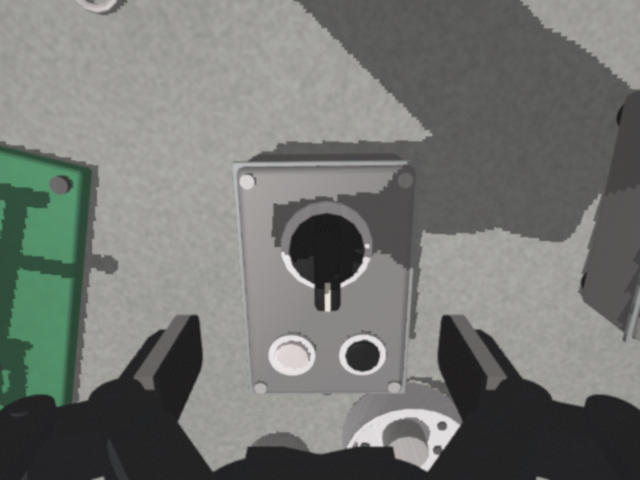

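Call:
{"fn": "arm_command", "kwargs": {"increments": "-1 2.5 -30 0 0 0 85;-1 2.5 -61 0 0 0 85;-1 2.5 -61 0 0 0 85;-1 2.5 -61 0 0 0 85"}}

```text
time: 3.67
ee_pos: [0.4767, 0.3289, 0.0866]
orientation: [[-0.995, -0.103, 0.006], [-0.103, 0.995, -0.002], [-0.006, -0.003, -1.0]]
wrist_force: [0.5, -0.1, -0.0]
grip_width: 0.085
```

Call:
{"fn": "arm_command", "kwargs": {"increments": "0 0 0 0 0 0 40;0 0 0 0 0 0 20;0 0 0 0 0 0 8;0 0 0 0 0 0 8;0 0 0 0 0 0 8"}}

```text
time: 4.08
ee_pos: [0.477, 0.3291, 0.0874]
orientation: [[-0.995, -0.102, 0.007], [-0.102, 0.995, -0.002], [-0.007, -0.003, -1.0]]
wrist_force: [-0.3, 0.5, 0.6]
grip_width: 0.0251
```

Call:
{"fn": "arm_command", "kwargs": {"increments": "0 0 0 0 0 0 8;0 0 0 0 0 0 8;0 0 0 0 0 0 8;0 0 0 0 0 0 8"}}

```text
time: 4.42
ee_pos: [0.4771, 0.3293, 0.0878]
orientation: [[-0.995, -0.103, 0.007], [-0.103, 0.995, -0.002], [-0.007, -0.003, -1.0]]
wrist_force: [-2.0, -1.7, 4.4]
grip_width: 0.0119
```

Gripped: the opening is 12 mm, matching the bar. Turning clockwise.

Call:
{"fn": "arm_command", "kwargs": {"increments": "0 0 0 0 0 -5 8;0 0 0 0 0 -11 8;0 0 0 0 0 -17 8;0 0 0 0 0 -23 8;0 0 0 0 0 -29 8"}}

```text
time: 4.83
ee_pos: [0.4769, 0.3284, 0.0878]
orientation: [[-0.918, 0.397, 0.005], [0.397, 0.918, -0.007], [-0.007, -0.004, -1.0]]
wrist_force: [-1.7, -4.6, 6.7]
grip_width: 0.0116
```

Call:
{"fn": "arm_command", "kwargs": {"increments": "0 0 0 0 0 -6 8;0 0 0 0 0 -12 8;0 0 0 0 0 -17 8;0 0 0 0 0 -20 8;0 0 0 0 0 -22 8"}}

```text
time: 5.25
ee_pos: [0.4765, 0.3278, 0.0879]
orientation: [[-0.7, 0.714, 0.001], [0.714, 0.7, -0.01], [-0.008, -0.006, -1.0]]
wrist_force: [-1.8, -1.9, 4.5]
grip_width: 0.0116
```

```bash
python3 - <<'E'
from h import *
s=robot.read_state(); print(s['ee_pos'],s['orientation'].round(3).tolist(), s['wrist_force'],s['wrist_torque'],s['grip_width'])
o=s['orientation'];print(np.degrees(np.arctan2(o[1,0],o[0,0])))
E
```

```text
[0.47647342 0.32777282 0.08785091] [[-0.7, 0.714, 0.001], [0.714, 0.7, -0.01], [-0.008, -0.006, -1.0]] [-1.82399052 -1.90514304  4.46636781] [-0.50925724  0.48596259  0.28809003] 0.011603660801555239
134.4390654660871
```

Call:
{"fn": "arm_command", "kwargs": {"increments": "0 0 0 0 0 -2 8;0 0 0 0 0 -4 8;0 0 0 0 0 -5 8;0 0 0 0 0 -5 8"}}

```text
time: 5.58
ee_pos: [0.4764, 0.3277, 0.088]
orientation: [[-0.638, 0.77, 0.001], [0.77, 0.638, -0.011], [-0.009, -0.006, -1.0]]
wrist_force: [0.0, -3.4, 4.4]
grip_width: 0.0118
```

```bash
python3 - <<'E'
from h import *
s=robot.read_state(); print(s['ee_pos'], s['wrist_force'],s['wrist_torque'],s['grip_width'])
o=s['orientation'];print(np.degrees(np.arctan2(o[1,0],o[0,0])))
c=cam('wrist','w3')
E
```

```text
[0.47641343 0.32772863 0.087952  ] [ 0.03318021 -3.41490776  4.36214673] [-0.4007306  -0.02786107  2.04465308] 0.01182979978083062
129.61604964625462
```

View pics/w3.png

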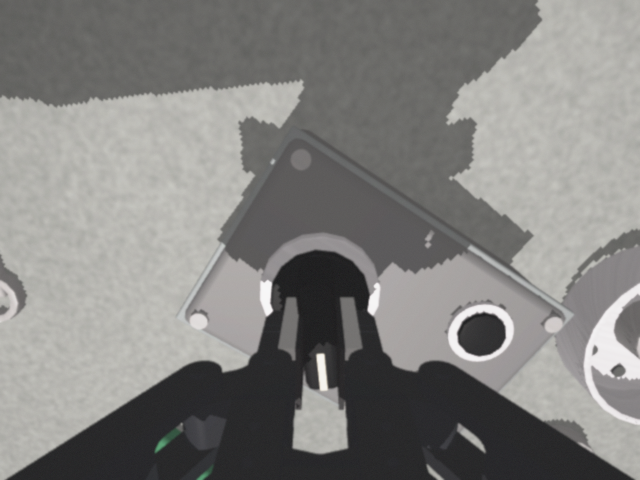

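The torque rose to 2 N·m, so the hard stop is reached. The picture shows the bar between the pads at (320,330), turned. Release, then lift.

Call:
{"fn": "arm_command", "kwargs": {"increments": "0 0 0 0 0 2 30;0 0 0 0 0 3 85;0 0 0 0 0 3 85;0 0 0 0 0 3 85;0 0 0 0 0 3 85"}}

```text
time: 6.05
ee_pos: [0.4766, 0.3273, 0.0877]
orientation: [[-0.676, 0.737, 0.001], [0.737, 0.676, -0.011], [-0.009, -0.006, -1.0]]
wrist_force: [-0.1, -0.6, 0.1]
grip_width: 0.0714
```

Call:
{"fn": "arm_command", "kwargs": {"increments": "0 0 0 0 0 0 85;0 0 0 0 0 0 85;0 0 0 0 0 0 85;0 0 0 0 0 0 85"}}

```text
time: 6.38
ee_pos: [0.4767, 0.3272, 0.0877]
orientation: [[-0.676, 0.737, 0.001], [0.737, 0.676, -0.011], [-0.009, -0.006, -1.0]]
wrist_force: [-0.6, -0.8, -0.2]
grip_width: 0.0849
```

Call:
{"fn": "arm_command", "kwargs": {"increments": "0 0 40 0 0 0 85;0 0 80 0 0 0 85;0 0 120 0 0 0 85;0 0 160 0 0 0 85;0 0 195 0 0 0 85"}}

```text
time: 6.8
ee_pos: [0.4765, 0.3275, 0.2857]
orientation: [[-0.676, 0.737, 0.003], [0.737, 0.676, -0.01], [-0.009, -0.005, -1.0]]
wrist_force: [0.7, 0.6, 0.9]
grip_width: 0.0851
```

```bash
python3 - <<'E'
from h import *
c=cam('wrist','w4'); print(robot.read_state()['ee_pos'])
E
```

```text
[0.4783744  0.32957991 0.29253398]
```

View pics/w4.png

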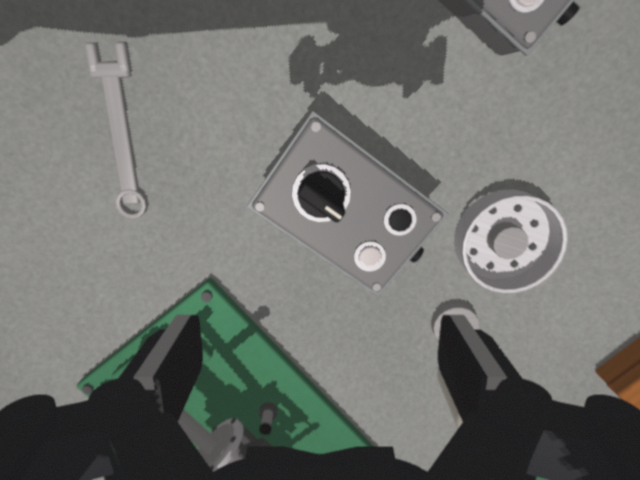

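Selector has sprung back: the mark lies along the box's long axis again at (333,212). Next is the tang path.

```bash
python3 - <<'E'
from est import *
ctr,yaw=np.array([.6052,.0311]),np.radians(-8.6)
o,X,fy,fz=model(ctr,yaw)
pv=o+.062*X+.084*fy+.135*fz
for q in np.arange(0,1.21,.1):
    p=pv+.125*(-np.cos(q)*X-np.sin(q)*fz)+[0,0,.006]; print(round(q,2),(p*1000).round(1))
E
```

```text
0.0 [549.9  86.5 223.1]
0.1 [551.   89.5 211. ]
0.2 [553.3  92.4 199.1]
0.3 [556.8  95.  187.4]
0.4 [561.5  97.4 176. ]
0.5 [567.3  99.4 165.1]
0.6 [574.2 101.1 154.8]
0.7 [582.  102.5 145.2]
0.8 [590.8 103.6 136.4]
0.9 [600.4 104.3 128.4]
1.0 [610.7 104.6 121.4]
1.1 [621.7 104.6 115.4]
1.2 [633.1 104.2 110.5]
```

Call:
{"fn": "arm_command", "kwargs": {"increments": "5 -20 30 0 0 7 60;15 -55 60 0 0 14 40;25 -95 90 0 0 21 20;35 -135 110 0 0 28 0;48 -175 120 0 0 35 0"}}

```text
time: 7.27
ee_pos: [0.5177, 0.1842, 0.4036]
orientation: [[-0.972, 0.235, 0.014], [0.235, 0.972, 0.002], [-0.013, 0.006, -1.0]]
wrist_force: [1.6, 0.5, -0.0]
grip_width: 0.0252
```

Call:
{"fn": "arm_command", "kwargs": {"increments": "8 -30 -10 0 0 5 0;16 -60 -25 0 0 5 0;24 -80 -50 0 0 5 0;32 -97 -80 0 0 5 0;32 -97 -100 0 0 5 0"}}

```text
time: 7.68
ee_pos: [0.5506, 0.0816, 0.3007]
orientation: [[-0.988, 0.155, 0.012], [0.156, 0.988, 0.001], [-0.012, 0.003, -1.0]]
wrist_force: [0.3, -1.3, 0.1]
grip_width: -0.0001
```

Call:
{"fn": "arm_command", "kwargs": {"increments": "0 0 -10 0 0 0 0;0 0 -10 0 0 0 0;0 0 -10 0 0 0 0"}}

```text
time: 7.93
ee_pos: [0.5505, 0.0821, 0.2909]
orientation: [[-0.988, 0.155, 0.012], [0.155, 0.988, 0.001], [-0.011, 0.003, -1.0]]
wrist_force: [-0.2, 2.0, 0.7]
grip_width: -0.0004
```

```bash
python3 - <<'E'
from h import *
s=robot.read_state(); print(s['ee_pos'],s['orientation'].round(3).tolist(),s['wrist_force'])
c=cam('wrist','w5'); print(proj(c,[.549,.079,.215]),proj(c,[.550,.0865,.223]),proj(c,s['ee_pos']))
c=cam('side','s5'); print(proj(c,[.549,.079,.215]),proj(c,[.550,.0865,.223]),proj(c,s['ee_pos']))
cv2.imwrite('pics/s5c.png',cv2.resize(c['frame'][100:310,200:380],None,fx=2.8,fy=2.8,interpolation=2))
E
```

```text
[0.55045301 0.08207304 0.29088379] [[-0.988, 0.155, 0.012], [0.155, 0.988, 0.001], [-0.011, 0.003, -1.0]] [-0.22584546  1.95574634  0.71599631]
(np.float64(314.3659433591438), np.float64(247.46854384342186)) (np.float64(328.2100361851898), np.float64(252.22544014037527)) (np.float64(320.85942176752485), np.float64(317.1830191861034))
(np.float64(299.7983430047192), np.float64(229.49887397146455)) (np.float64(298.3646352103607), np.float64(228.79445473842532)) (np.float64(297.8445767470065), np.float64(204.27562321750366))
```

View pics/w5.png

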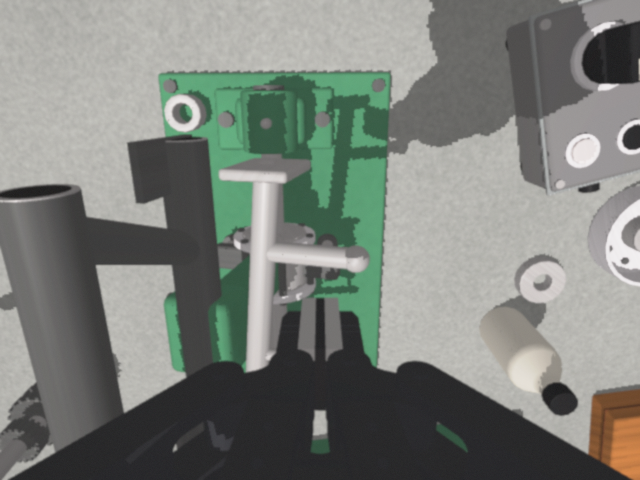

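View pics/s5c.png

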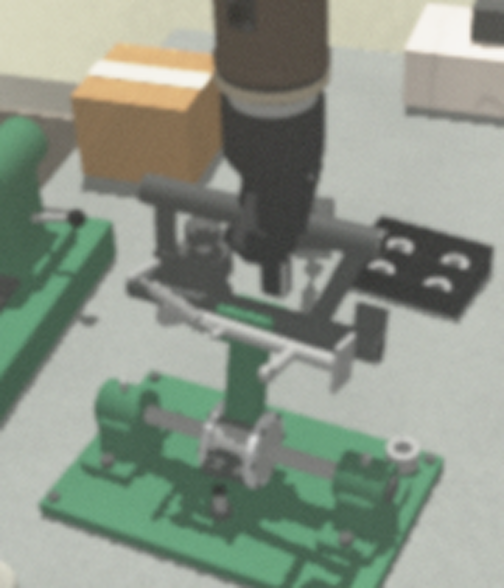

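The wrist view shows the peg running from the leg at (277,250) to its tip at (365,262), within 3 mm of prediction. Descending.

Call:
{"fn": "arm_command", "kwargs": {"increments": "1 2 -25 0 0 0 0;2 4 -45 0 0 0 0;2 5 -62 0 0 0 0;2 5 -62 0 0 0 0"}}

```text
time: 8.37
ee_pos: [0.552, 0.0885, 0.2287]
orientation: [[-0.988, 0.153, 0.012], [0.153, 0.988, 0.002], [-0.012, 0.003, -1.0]]
wrist_force: [-0.8, -0.1, -1.3]
grip_width: 0.0001
```

Call:
{"fn": "arm_command", "kwargs": {"increments": "0 0 -3 0 0 0 0;0 1 -6 0 0 0 0;0 2 -9 0 0 0 0;1 3 -13 0 0 0 0;1 3 -13 0 0 0 0"}}

```text
time: 8.78
ee_pos: [0.5533, 0.092, 0.2159]
orientation: [[-0.988, 0.152, 0.013], [0.152, 0.988, 0.002], [-0.012, 0.004, -1.0]]
wrist_force: [-0.3, 0.5, 3.7]
grip_width: -0.0003
```

Contact at 3.7 N. Following the arc down.

Call:
{"fn": "arm_command", "kwargs": {"increments": "1 0 -8 0 0 0 0;2 1 -16 0 0 0 0;4 2 -22 0 0 0 0;5 3 -28 0 0 0 0;7 3 -34 0 0 0 0"}}

```text
time: 9.2
ee_pos: [0.5606, 0.0954, 0.1813]
orientation: [[-0.988, 0.152, 0.013], [0.152, 0.988, 0.002], [-0.013, 0.004, -1.0]]
wrist_force: [0.3, 1.6, 2.1]
grip_width: 0.0003
```

Call:
{"fn": "arm_command", "kwargs": {"increments": "2 1 -6 0 0 0 0;4 2 -12 0 0 0 0;7 3 -18 0 0 0 0;10 4 -24 0 0 0 0;13 5 -28 0 0 0 0"}}

```text
time: 9.62
ee_pos: [0.5735, 0.1001, 0.1521]
orientation: [[-0.988, 0.152, 0.012], [0.152, 0.988, 0.002], [-0.011, 0.004, -1.0]]
wrist_force: [1.0, 0.0, 1.2]
grip_width: -0.0003
```

Call:
{"fn": "arm_command", "kwargs": {"increments": "4 1 -5 0 0 0 0;8 2 -10 0 0 0 0;12 2 -14 0 0 0 0;16 3 -18 0 0 0 0;16 3 -18 0 0 0 0"}}

```text
time: 10.03
ee_pos: [0.5897, 0.103, 0.133]
orientation: [[-0.988, 0.152, 0.01], [0.152, 0.988, 0.002], [-0.01, 0.003, -1.0]]
wrist_force: [0.2, -1.0, -0.5]
grip_width: 0.0001
```

```bash
python3 - <<'E'
from h import *
s=robot.read_state(); print(s['ee_pos'],s['wrist_force'])
c=cam('side','s6')
cv2.imwrite('pics/s6c.png',cv2.resize(c['frame'][100:310,200:380],None,fx=2.8,fy=2.8,interpolation=2))
E
```

```text
[0.58969295 0.10304449 0.1329892 ] [ 0.16879529 -1.01488914 -0.46172987]
```

View pics/s6c.png

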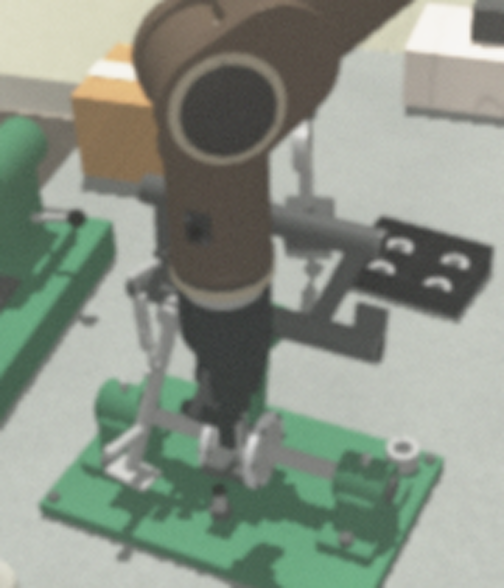

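The stand has snapped down, with the leg vertical at crop (150,380). The frame is still on its rest. Going up, then tilting the tool to match the lean.

Call:
{"fn": "arm_command", "kwargs": {"increments": "0 2 41 0 0 0 0;0 2 82 0 0 0 0;0 2 123 0 0 0 0;0 2 164 0 0 0 20;0 2 205 0 0 0 40"}}

```text
time: 10.5
ee_pos: [0.5888, 0.1053, 0.341]
orientation: [[-0.988, 0.152, 0.011], [0.152, 0.988, 0.002], [-0.011, 0.004, -1.0]]
wrist_force: [1.9, -0.5, -0.4]
grip_width: 0.023
```

Call:
{"fn": "arm_command", "kwargs": {"increments": "2 -20 35 7 -1 0 60;4 -60 50 14.7 -2.2 0 85;4 -95 50 14.7 -2.2 0 85;5 -120 50 14.7 -2.2 0 85;5 -146 50 14.7 -2.2 0 85"}}

```text
time: 10.92
ee_pos: [0.5935, -0.0442, 0.3915]
orientation: [[-0.987, 0.15, 0.051], [0.158, 0.954, 0.255], [-0.01, 0.259, -0.966]]
wrist_force: [0.9, 0.5, -0.4]
grip_width: 0.0833
```

Call:
{"fn": "arm_command", "kwargs": {"increments": "0 0 0 0 0 0 85;0 0 0 0 0 0 85;0 0 0 0 0 0 85"}}

```text
time: 11.17
ee_pos: [0.5933, -0.0432, 0.3918]
orientation: [[-0.987, 0.149, 0.051], [0.157, 0.954, 0.255], [-0.01, 0.26, -0.966]]
wrist_force: [0.4, -0.1, -0.2]
grip_width: 0.0849
```

```bash
python3 - <<'E'
from est import *
s=robot.read_state(); print(s['ee_pos'],s['orientation'].round(3).tolist(),s['wrist_force'])
ctr,yaw=np.array([.6052,.0311]),np.radians(-8.6)
o,X,fy,fz=model(ctr,yaw); print('fz',fz,'X',X,'tube',o+.23*fz,'tcp',o+.21*fz)
c=cam('wrist','w7'); t=o+.23*fz
for k in(-.115,0,.115): print(proj(c,t+k*X))
c=cam('side','s7')
for k in(-.115,0,.115): print(proj(c,t+k*X))
c=cam('top','t7')
E
```

```text
[ 0.59330046 -0.04320471  0.39182043] [[-0.987, 0.149, 0.051], [0.157, 0.954, 0.255], [-0.01, 0.26, -0.966]] [ 0.40646705 -0.07937123 -0.17260118]
fz [-0.03844263 -0.25419004  0.96638998] X [ 0.98875638 -0.14953534  0.        ] tube [ 0.5963582  -0.02736371  0.28726969] tcp [ 0.59712705 -0.02227991  0.2679419 ]
(np.float64(298.27117903649), np.float64(30.761356112796932))
(np.float64(302.21343178163073), np.float64(233.76626795896328))
(np.float64(305.1731555051005), np.float64(386.1761950780674))
(np.float64(336.7049848344114), np.float64(187.31656354143576))
(np.float64(293.0196964554261), np.float64(176.70812841000264))
(np.float64(252.2177260766091), np.float64(166.7998716018239))
```

View pics/w7.png

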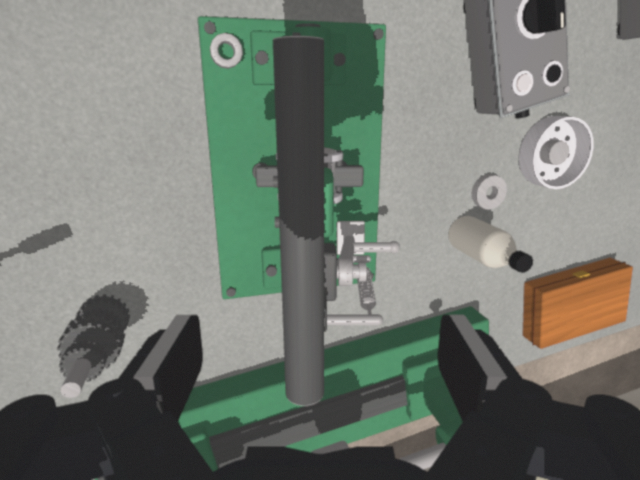

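View pics/s7.png

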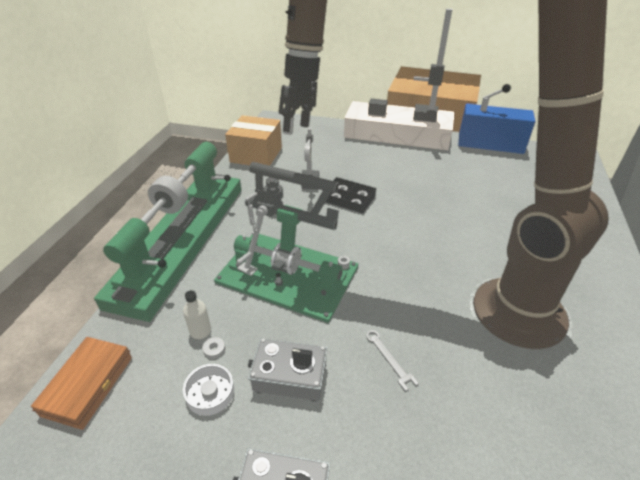

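The tube is seen centred at (302,234) against a predicted (302,234). Descending onto it.

Call:
{"fn": "arm_command", "kwargs": {"increments": "1 5 -33 0 0 0 85;2 6 -66 0 0 0 85;4 13 -95 0 0 0 85;5 21 -123 0 0 0 85;5 21 -123 0 0 0 85"}}

```text
time: 11.73
ee_pos: [0.5954, -0.0181, 0.2638]
orientation: [[-0.989, 0.145, 0.042], [0.151, 0.955, 0.257], [-0.002, 0.26, -0.966]]
wrist_force: [-1.3, 0.5, -0.0]
grip_width: 0.0851
```

Call:
{"fn": "arm_command", "kwargs": {"increments": "0 0 0 0 0 0 85;0 0 0 0 0 0 60;0 0 0 0 0 0 50"}}

```text
time: 11.98
ee_pos: [0.5962, -0.0178, 0.2656]
orientation: [[-0.989, 0.144, 0.044], [0.15, 0.955, 0.257], [-0.005, 0.26, -0.965]]
wrist_force: [0.2, -0.4, 0.7]
grip_width: 0.0633
```

```bash
python3 - <<'E'
from h import *
s=robot.read_state(); print(s['ee_pos'],s['orientation'].round(3).tolist(),s['wrist_force'],s['grip_width'])
c=cam('wrist','w8'); 
E
```

```text
[ 0.59617182 -0.01784831  0.26560524] [[-0.989, 0.144, 0.044], [0.15, 0.955, 0.257], [-0.005, 0.26, -0.965]] [ 0.17454001 -0.41358192  0.70903702] 0.06329588500775801
```

View pics/w8.png

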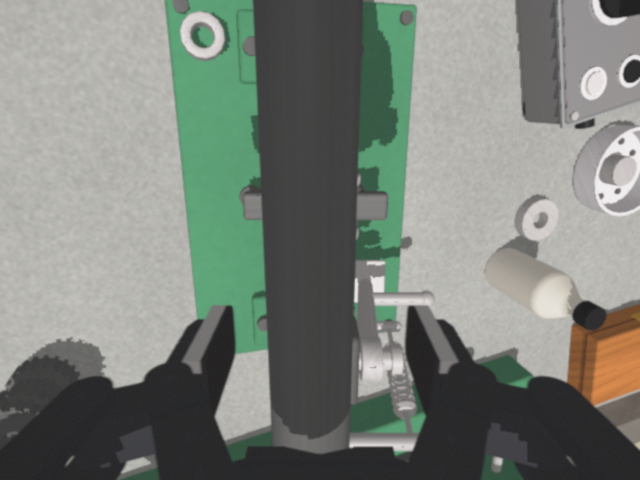

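The tube lies about 3 mm left of the finger centre (311 against 320). I'll correct that and close.

Call:
{"fn": "arm_command", "kwargs": {"increments": "1 -3.5 0 0 0 0 50;1 -3.5 0 0 0 0 40;1 -3.5 0 0 0 0 34;1 -3.5 0 0 0 0 30;1 -3.5 0 0 0 0 24"}}

```text
time: 12.45
ee_pos: [0.5975, -0.0215, 0.2664]
orientation: [[-0.989, 0.144, 0.045], [0.151, 0.955, 0.257], [-0.006, 0.261, -0.965]]
wrist_force: [-1.0, -1.6, 3.7]
grip_width: 0.0264
```

Call:
{"fn": "arm_command", "kwargs": {"increments": "0 0 0 0 0 0 20;0 0 0 0 0 0 15;0 0 0 0 0 0 15;0 0 0 0 0 0 15"}}

```text
time: 12.78
ee_pos: [0.5975, -0.0216, 0.2663]
orientation: [[-0.989, 0.144, 0.045], [0.151, 0.955, 0.257], [-0.006, 0.261, -0.965]]
wrist_force: [-0.3, -0.2, 1.8]
grip_width: 0.0267
```

```bash
python3 - <<'E'
from est import *
s=robot.read_state(); O=s['orientation'];print(s['ee_pos'],O.round(4).tolist(),s['wrist_force'],s['wrist_torque'],s['grip_width'])
g=s['ee_pos']-.019*O[:,2]; ctr,yaw=np.array([.6052,.0311]),np.radians(-8.6)
o,X,fy,fz=model(ctr,yaw); d=g-o;Y=np.array([.1495,.9888,0]); print('grasp',g,'y,z rel axis',d@Y,d[2],'r',np.hypot(d@Y,d[2]),'tilt',np.arctan2(-d@Y,d[2]), 'tool tilt',np.arctan2(O[:,2]@Y,-O[2,2]))
E
```

```text
[ 0.59746451 -0.02159191  0.26634507] [[-0.9885, 0.1442, 0.0448], [0.1509, 0.9546, 0.2567], [-0.0058, 0.2605, -0.9654]] [-0.30487147 -0.15650463  1.8225421 ] [-0.17356691  0.12041166  0.02441853] 0.02673066531402102
grasp [ 0.59661272 -0.02646949  0.28468856] y,z rel axis -0.05820851369653838 0.21968856424150018 r 0.2272692155247865 tilt 0.2590076390343682 tool tilt 0.26358764308309385
```

```bash
python3 - <<'E'
from est import *
from scipy.spatial.transform import Rotation as Ro
s=robot.read_state(); ctr,yaw=np.array([.6052,.0311]),np.radians(-8.6)
o,X,fy,fz=model(ctr,yaw); p=s['ee_pos']
for a in [1.5,3,4.5,6,7.5,9,10.5,12,13,13.8,14.5]:
    R=Ro.from_rotvec(-np.radians(a)*X); d=R.apply(p-o)-(p-o); print(a,(d*1000).round(1),(-a*X).round(2))
E
```

```text
1.5 [0.8 5.2 1.3] [-1.48  0.22 -0.  ]
3 [ 1.6 10.5  2.5] [-2.97  0.45 -0.  ]
4.5 [ 2.4 15.8  3.6] [-4.45  0.67 -0.  ]
6 [ 3.2 21.1  4.5] [-5.93  0.9  -0.  ]
7.5 [ 4.  26.4  5.2] [-7.42  1.12 -0.  ]
9 [ 4.8 31.8  5.9] [-8.9   1.35 -0.  ]
10.5 [ 5.6 37.2  6.3] [-10.38   1.57  -0.  ]
12 [ 6.4 42.5  6.7] [-11.87   1.79  -0.  ]
13 [ 7.  46.1  6.8] [-12.85   1.94  -0.  ]
13.8 [ 7.4 49.   6.9] [-13.64   2.06  -0.  ]
14.5 [ 7.8 51.5  6.9] [-14.34   2.17  -0.  ]
```

Call:
{"fn": "arm_command", "kwargs": {"increments": "0.8 5.2 1.3 -1.5 0.2 0 15;1.6 10.5 2.5 -3 0.45 0 15;2.4 15.8 3.6 -4.5 0.7 0 15;3.2 21.1 4.5 -5.9 0.9 0 15;4 26.4 5.2 -7.4 1.1 0 15"}}

```text
time: 13.2
ee_pos: [0.6015, 0.0049, 0.2716]
orientation: [[-0.989, 0.148, 0.026], [0.15, 0.98, 0.129], [-0.006, 0.131, -0.991]]
wrist_force: [-0.2, -0.3, 1.3]
grip_width: 0.0263
```

```bash
cat > tl.py <<'E'
from est import *
def tl(pr=True):
    s=robot.read_state(); O=s['orientation']
    g=s['ee_pos']-.019*O[:,2]; ctr,yaw=np.array([.6052,.0311]),np.radians(-8.6)
    o,X,fy,fz=model(ctr,yaw); d=g-o;Y=np.array([.1495,.9888,0])
    print(s['time'],s['ee_pos'].round(4),s['wrist_force'].round(1),s['wrist_torque'].round(2),s['grip_width'],'r',np.hypot(d@Y,d[2]),'tilt',np.arctan2(-d@Y,d[2]), 'tool tilt',np.arctan2(O[:,2]@Y,-O[2,2]))
if __name__=='__main__': tl()
E
python3 tl.py
```

```text
13.2 [0.6015 0.0049 0.2716] [-0.2 -0.3  1.3] [-0.02 -0.04 -0.03] 0.026298303314415846 r 0.22732255364250004 tilt 0.12765403178491028 tool tilt 0.1318184062504091
```

Call:
{"fn": "arm_command", "kwargs": {"increments": "0.8 5.4 0.7 -1.5 0.2 0 15;1.6 10.8 1.1 -3 0.45 0 15;2.4 16.1 1.5 -4.5 0.7 0 15;3.2 21 1.7 -5.8 0.9 0 15;3.8 25 1.7 -6.9 1.05 0 15"}}

```text
time: 13.62
ee_pos: [0.6055, 0.0309, 0.2733]
orientation: [[-0.989, 0.149, 0.008], [0.149, 0.989, 0.008], [-0.007, 0.009, -1.0]]
wrist_force: [0.4, 0.2, -0.2]
grip_width: 0.0266
```

Call:
{"fn": "arm_command", "kwargs": {"increments": "0 0 0 0 0 0 15;0 0 0 0 0 0 15;0 0 0 0 0 0 15"}}

```text
time: 13.87
ee_pos: [0.6055, 0.0307, 0.2733]
orientation: [[-0.989, 0.149, 0.008], [0.149, 0.989, 0.009], [-0.006, 0.01, -1.0]]
wrist_force: [0.3, 1.9, 1.0]
grip_width: 0.0264
```

```bash
python3 tl.py; python3 - <<'E'
from h import *
c=cam('side','s9'); cv2.imwrite('pics/s9c.png',cv2.resize(c['frame'][90:320,190:380],None,fx=2.6,fy=2.6,interpolation=2))
c=cam('top','t9'); cv2.imwrite('pics/t9c.png',cv2.resize(c['frame'][130:290,270:470],None,fx=3.7,fy=3.7,interpolation=2))
E
```

```text
13.8667 [0.6055 0.0307 0.2733] [0.3 1.9 1. ] [ 0.25 -0.04 -0.06] 0.026389654177358036 r 0.2273277694689817 tilt 0.0024398175104804235 tool tilt 0.009820542667365177
```

View pics/s9c.png

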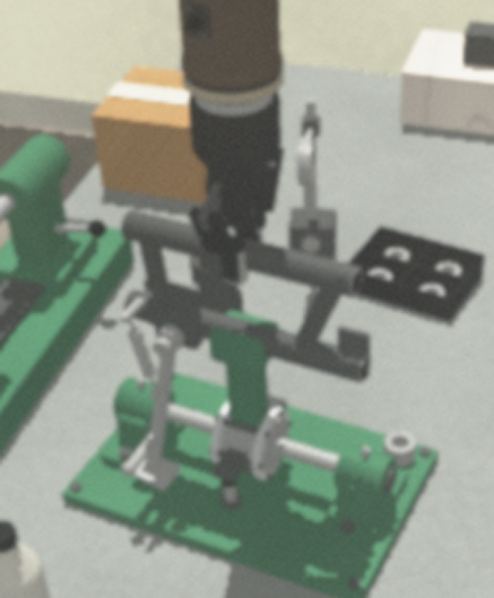

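View pics/t9c.png

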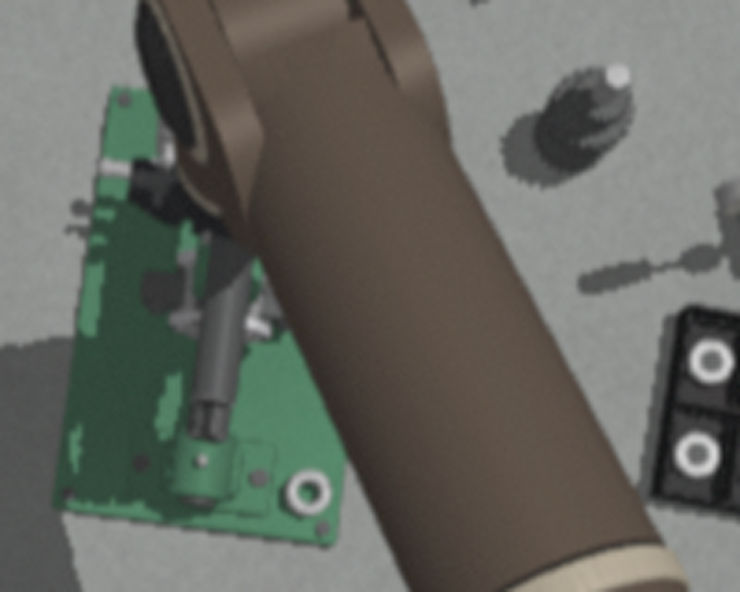

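Call:
{"fn": "arm_command", "kwargs": {"increments": "0 0 0 0 0 0 15;0 0 0 0 0 0 15;0 0 0 0 0 0 15;0 0 0 0 0 0 15;0 0 0 0 0 0 15"}}

```text
time: 14.38
ee_pos: [0.6054, 0.0303, 0.2734]
orientation: [[-0.989, 0.15, 0.008], [0.15, 0.989, 0.009], [-0.006, 0.01, -1.0]]
wrist_force: [0.7, 0.2, 0.6]
grip_width: 0.0266
```

```bash
python3 tl.py; python3 - <<'E'
from est import *
c=load('t9'); ctr,yaw=np.array([.6052,.0311]),np.radians(-8.6); Y=np.array([.1495,.9888])
for uv in [(222,340),(213,395)]:
    P=plane(c,uv[0]/3.7+270,uv[1]/3.7+130,.295+.0); print(P,'y off mm',1000*((P[:2]-ctr)@Y))
c=cam('top','t10');a=c['frame']; c2=cam('side','s10')
E
```

```text
14.3833 [0.6054 0.0303 0.2734] [0.7 0.2 0.6] [ 0.24 -0.04 -0.03] 0.026628660386309597 r 0.22736767847424638 tilt 0.004304648458244743 tool tilt 0.0097764667011931
[0.53159191 0.04009083 0.295     ] y off mm -2.1142791430177335
[0.49779122 0.04641034 0.295     ] y off mm -0.918746950026092
```

View pics/s10.png

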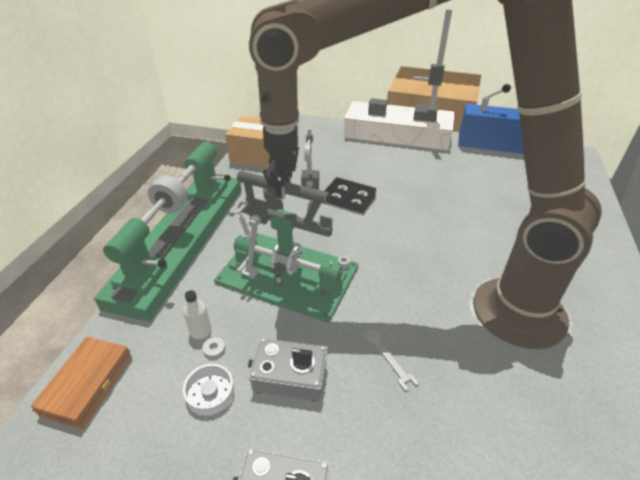

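The frame is upright: the camera puts the tube 1–2 mm from being over the shaft, a tilt of about +0.004 to 0.01. The stand is down and the other things on the bench look undisturbed. Handing in.

```bash
python3 -c "
from bench import robot
print(robot.sign_off())"
```

```text
the job is handed in; nothing more can be done
None
```

The job is done and handed in at about 14.5 s, with the arm still holding the frame upright by its top tube.

- **Selector:** On the control box nearest the base, I turned it clockwise until it hit the hard stop. The tool turned 51.5° before I pressed further, and the torque then rose to 2 N·m. After release, the wrist picture showed the bar back at rest.
- **Side stand:** I pushed the tang down along its arc with about 4 N or less at each reading, and it snapped over on its own. The side view shows the leg down and the frame still on its rest at that point.
- **Frame:** I gripped the top tube (26.6 mm opening for a 28 mm tube) and swung it from 0.26 rad to upright, never reading past upright towards the stand's side. The last checks put the tilt at about +0.004 rad from the arm's position and about +0.010 rad from the tool's angle. The top camera put the tube 1–2 mm off the line above the shaft, on the side away from the stand. The holding force was under 1 N.

The checks disagreed slightly: 6 mrad between those two tilt readings, and about 2–3 mm between predicted and seen points on the tang and selector. The tube's ends sat 5–8 mm further along its length than predicted, which does not affect the tilt. In the last side picture the other things on the bench look undisturbed; I judged that by eye and did not measure it.

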